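Index the mould table and zero its readout with the stylus

ROBOT

A 6-joint arm with a two-finger parallel gripper is mounted at the origin on the work surface. World frame = base frame: x ahead of the robot, y to its left, z up, the work surface at z = 0. Lengths are in m, angles in degrees, forces in N, time in s.
With the tool pointing down it reaches from about 0.4 to 0.825 m from the base axis. Payload 7 kg.
Tool frame: the origin (TCP) lies on the centre line of the jaws, within the pads' length; the fingertips stand 19 mm ahead of it and the grasp point (between the pads) is the TCP (r.tips_ahead is the distance from the TCP to the fingertips, in m); z points along the fingers, y is the line along which they close (so a half turn about z gives the same grasp; the last joint's range is limited). The gripper opens to 88 mm and grips with 3 to 60 N. Pads are 19 mm wide; open, the fingers measure 130 mm over their backs; the gripper's body (78 mm by 193 mm) begins 47 mm behind the grasp point.
Start: joints at [16.507, 20.546, 0.682, 0, -70.136, -16.507], TCP at [0.675, -0, 0.246] pointing down, gripper open.
Joint ranges: [-176.03, 176.03], [-82.01, 121.73], [-58.28, 71.71], [-173.87, 95.51], [-174.79, -0.11], [-173.66, 173.66]. Speed limits (degrees/s): [136.94, 136.94, 172.46, 180, 180, 180].

INTERFACE

Orientations are given as [roll, pitch, yaw] about the fixed x, y, z axes, in that order (R = Rz(yaw) Ry(pitch) Rx(roll)).
In Python, from plant import r, viewer, close_job gives the robot as it stands. The module is installed in compiled form; this text tells all that it offers.
- The arm moves only by the tool arm_command, never from a script. Its arguments are lists of equal length, an entry for each row: "travel": the shift along the world's x, y, z scaled (see below), a list of three; "delta_rot": the turn, a rotation vector about the world's x, y, z scaled (see below), a list of three. In form: {"travel": [[dx, dy, dz], ...], "delta_rot": [[rx, ry, rz], ...]}. A call has 1 to 20 rows; each row is the pose to reach, as a shift and turn from the pose commanded when the call began; what a row does not reach only later rows make up. The controller multiplies each number of a shift by 0.5 m and each number of a turn by 90 degrees. A row lasts 1/8 s, in which the tool goes at most 62.5 mm and 10.7 degrees, less where a joint would pass 70% of its speed; a pose out of reach is approached as far as the arm can. A call with a number of a shift or a turn outside -1 to 1 is refused whole. A call with a gripper value outside its range is refused whole. "grip" is the opening, from 0 (shut) to 1 (fully open), set as the call begins (left out, the last holds). The fingers move at their own pace and stop on an object; "newtons" is the grip in N (left out, the last holds). Time passes only in rows, so rows that repeat a pose let the fingers close. It gives the time, the measured TCP pose, the force, the opening and the grip force at its end, in the units of the state.
- r.get_state(): the state, without advancing time (a new reading comes with each control period).
- viewer.capture(name): name is "scene" or "side" or "wrist"; returns a dict with "img" (480x640x3 uint8, red, green, blue), "camera_matrix" (3x3 intrinsics, pixels), "distortion" ([k1, k2, p1, p2, k3] as OpenCV has them; the pictures are not rectified), "R" (3x3) and "t" (3): a world point X has camera coordinates R X + t; the wrist camera has in their place "mount" (4x4, takes a point from camera to tool coordinates, whose origin is the TCP and whose axes are the flange's). Camera axes: x right, y down, z forward; pixel columns grow to the right and rows downward; lengths in m; the calibration is good to about 2 mm. A picture is of the moment at which its call begins: read the wrist's pose just before it. There is no depth.
- close_job(): hands the job in; it is judged then, once.
The state is a dict: "time_s": time; "joints": joint angles; "qd": joint speeds; "joint_torque": joint torques, N m; "tcp_pos": TCP position; "eef_rot": TCP orientation; "contact_force": force on the tool from outside, world axes, zero at the start; "moment": the same for the moment, N m; "gripper_width": finger opening in m; "gripper_force": force on a finger pad.
Only numpy, scipy, OpenCV 4.12 (cv2) and the standard library are available. Lean on these libraries where they do the work, as an engineer would, in place of code of your own. Each camera call takes 0.05 s, during which the arm holds its last target. There are 200 camera calls.

TASK

Turn the indexing table by its upright handle, counter-clockwise seen from above, on to its next click position and let it settle there. Then take the red stylus from its wooden stand and with its tip gently press the recessed red button in the sloping readout panel, fully home, and keep it down for about two seconds to zero the angle. Put the stylus back upright in its stand, fully seated, with the table still in its new position and the jar, brush and tape left where they are.

Things in the scene. Friction and masses are not known exactly. Their poses are not given: they have to be found in the camera images.
- index_base: fixed round blue foot of the indexing table, 210 mm across, 22 mm tall. Origin: on the bench, on the table's vertical turning axis. Its x and y axes are level and show its yaw. On it turns a 205 mm aluminium platter (top 63 mm above the bench) with a dark brown six-sided shell 100 mm across, its top 97 mm above the bench.
- turntable (a joint): angle (rad) of the platter, growing counter-clockwise from above. A spring detent holds it, within 0.03, at 0 (it starts within 0.08 of it), 1.047 (60 degrees, the next click position, the one wanted) and 2.094 (one too far); let go between, it snaps to the nearest. Stops at -0.25 and 2.35. It takes about 5 N at the handle to get over a hump.
- handle_top (a point): centre of the top of the platter's upright steel handle, a round post 16 mm across, 55 mm tall (63 to 118 mm above the bench; 26 mm collar on its lowest 6 mm), 85 mm from the turning axis; it goes round with the platter. At joint 0 it is at 150 degrees counter-clockwise from the base's x axis, at 1.047 at 210 degrees: on the robot's side.
- readout: fixed readout box, 140 mm wide, about 115 mm deep and 100 mm tall, black with a grey sloping panel and a pale display on its upper part. Origin: centre of its underside. The panel slopes 20 degrees from level and faces its own -x and up: the outward normal of the panel is (-0.342, 0, 0.940) in the readout's frame. It cracks if pressed with more than 30 N.
- bore_mouth (a point): centre of the mouth, flush with the panel, of a round bore 13 mm across with the red button at its bottom, inside a yellow 29 mm square frame. In the readout's frame at (-32, -25, 67) mm. The bore runs square to the panel, against its outward normal. Its insert is set to a different depth each time: the button's face (11 mm across) is 3 to 15 mm below the mouth when up.
- zero_button (a joint): travel of the red spring button in m: 0 up, 0.006 fully down, square to the panel, then a hard stop. It springs back. Full travel brings its face 9 to 21 mm below the bore's mouth, depending on how the insert is set, so feel for it. Starts to move at about 2 N, fully down at about 6 N.
- stand: fixed wooden stylus stand, block 80 x 80 x 70 mm (tall). Origin: centre of its underside. In its top centre a round vertical hole 17 mm across, 66 mm deep.
- stylus: loose stylus, 146 mm long, about 100 g. Origin: the end of its tip; z runs from tip to handle end. Steel shank 8 mm across with round end (0 to 60 mm), black collar 28 mm across (60 to 66 mm), square red handle 18 x 18 mm (66 to 146 mm), sides along x and y. In the stand it hangs upright on its collar, tip 10 mm above the stand's underside.
- jar: open glass jar, 90 mm across, 85 mm tall, a bystander. Origin: centre of its underside.
- brush: paint brush lying on the bench, 180 mm long, a bystander.
- tape: roll of yellow tape lying flat, 100 mm across, 45 mm tall, a bystander. Origin: centre of its underside.
Not all that is in view belongs to the job. Several things look just like the readout: the one meant starts farthest from the robot's base.

How it is judged:
By the outcome, as a careful person would: the job done as asked, in the order asked, and still so for the second after the job is handed in, with the robot touching nothing.
It also fails if it takes over 61 s, if anything falls off the work surface, if the arm or the gripper's body presses on something with over 40 N, if the wrist force passes 120 N, or if a joint passes its speed limit or range.

## Working session

There is one attempt and no reset: what is moved stays moved. The work goes in short steps, Python scripts to look and compute and a tool call to move; the robot and the scene stay as the last step left them, time stands still between calls to the robot, and variables do not carry over. Pictures are saved under pics/ and viewed, at most 10 in all, crops included, and the job is handed in when it is done.

Besides the shell and the picture viewer there is one more tool, called after "Call:" as a command line: name --argument value ..., lists and objects as JSON in quotes. arm_command: Moves the arm, as the interface text tells. Shifts and turns lie within -1 to 1; 1 stands for 0.5 m of shift or 90 degrees of turn. Its arguments: {"type":"object","properties":{"travel":{"type":"array"},"delta_rot":{"type":"array"},"grip":{"type":"number"},"newtons":{"type":"number"}},"required":["travel","delta_rot"]}

```bash
mkdir -p pics; cat > h.py <<'E'
import numpy as np, cv2, pickle
from scipy.spatial.transform import Rotation as Ro
from plant import r, viewer, close_job
def snap(name, tag):
    s=r.get_state(); c=viewer.capture(name); c=dict(c)
    if 'mount' in c:
        T=np.eye(4); T[:3,:3]=Ro.from_euler('xyz',s['eef_rot'],degrees=True).as_matrix(); T[:3,3]=s['tcp_pos']
        W=np.linalg.inv(T@np.array(c['mount'])); c['R']=W[:3,:3]; c['t']=W[:3,3]
    pickle.dump(c,open(f'{tag}.pkl','wb')); cv2.imwrite(f'pics/{tag}.png',c['img'][:,:,::-1]); return c
def load(tag): return pickle.load(open(f'{tag}.pkl','rb'))
def proj(c,P): 
    return cv2.projectPoints(np.atleast_2d(np.float64(P)),cv2.Rodrigues(np.float64(c['R']))[0],np.float64(c['t']),np.float64(c['camera_matrix']),np.float64(c['distortion']))[0][:,0]
def ray(c,uv):
    p=cv2.undistortPoints(np.float64([[uv]]),np.float64(c['camera_matrix']),np.float64(c['distortion']))[0,0]
    R=np.array(c['R']); return -R.T@np.array(c['t']), R.T@np.array([p[0],p[1],1])
def atz(c,uv,z):
    o,d=ray(c,uv); return o+d*(z-o[2])/d[2]
E
python3 - <<'E'
from h import *
print(r.get_state(), r.tips_ahead)
a=snap('scene','s0');b=snap('side','d0');w=snap('wrist','w0')
for c in (a,b,w): print(-np.array(c['R']).T@np.array(c['t']), np.array(c['R'])[2])
E
```

```text
{'time_s': 0.0, 'joints': array([ 1.65058241e+01,  2.05901467e+01,  6.32227127e-01, -2.08967428e-02,
       -7.01356643e+01, -1.65080689e+01]), 'qd': array([-0.07740161,  0.07037165,  0.00558211, -0.13732771, -0.00427636,
        0.04819752]), 'joint_torque': array([-8.00930356e-04, -5.82726967e+01,  2.93058443e+01,  6.99745238e+00,
        6.93249181e-03, -2.06530804e-04]), 'tcp_pos': array([ 6.74525741e-01, -3.69512398e-05,  2.44623016e-01]), 'eef_rot': array([ 1.79904691e+02, -7.76009492e-03, -9.00093549e+01]), 'contact_force': array([0.2131704 , 0.82364091, 0.3927679 ]), 'moment': array([ 0.01961942,  0.04904862, -0.01981943]), 'gripper_force': 0.0, 'gripper_width': 0.08772184727956507} 0.019
[1.19102636 0.12937619 0.79207513] [-0.62997887 -0.1752326  -0.75658453]
[ 0.04389627 -0.6976195   0.59099605] [ 0.55604933  0.65683742 -0.50928748]
[ 0.67479515 -0.06867135  0.38395443] [-0.00189191  0.2613588  -0.96523987]
```

View pics/s0.png

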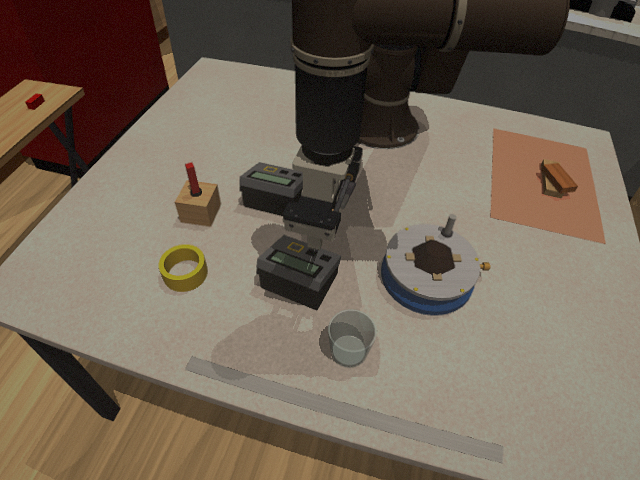

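View pics/d0.png

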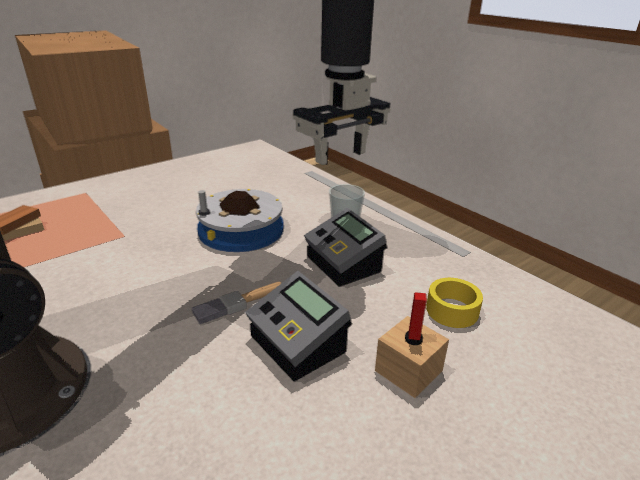

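The scene image shows two readouts, at (272,187) and (298,270). In the side image they are at (300,322) and (346,245). The scene (298,270) / side (346,245) one is farther from the base, so it should be the target. The stand is at (197,203), the table at (435,265), and the handle at (450,222). I'll confirm the choice in an enlarged crop.

```bash
cat > crop.py <<'E'
from h import *
def tile(tag,x,y,w,h,s):
    t=cv2.resize(load(tag)['img'][y:y+h,x:x+w,::-1],None,fx=s,fy=s,interpolation=cv2.INTER_CUBIC)
    for i in range(0,w,10): cv2.line(t,(i*s,0),(i*s,12 if (x+i)%50 else 24),(0,255,0),1)
    for i in range(0,h,10): cv2.line(t,(0,i*s),(12 if (y+i)%50 else 24,i*s),(0,255,0),1)
    cv2.putText(t,f'{tag} {x},{y}',(30,30),0,.5,(0,255,255),1); return t
E
python3 - <<'E'
from crop import *
A=np.hstack([tile('s0',240,230,100,75,4),tile('d0',300,205,100,75,4)])
B=np.hstack([tile('s0',165,155,100,75,4),tile('d0',370,320,100,75,4)])
cv2.imwrite('pics/c1.png',np.vstack([A,B]))
A=np.hstack([tile('s0',375,210,130,100,3),tile('d0',185,180,130,100,3)])
w=cv2.resize(load('w0')['img'][:,:,::-1],(400,300)); B=np.hstack([w,np.zeros((300,380,3),np.uint8)])
cv2.imwrite('pics/c2.png',np.vstack([A,B]))
E
```

```text
(no output)
```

View pics/c1.png

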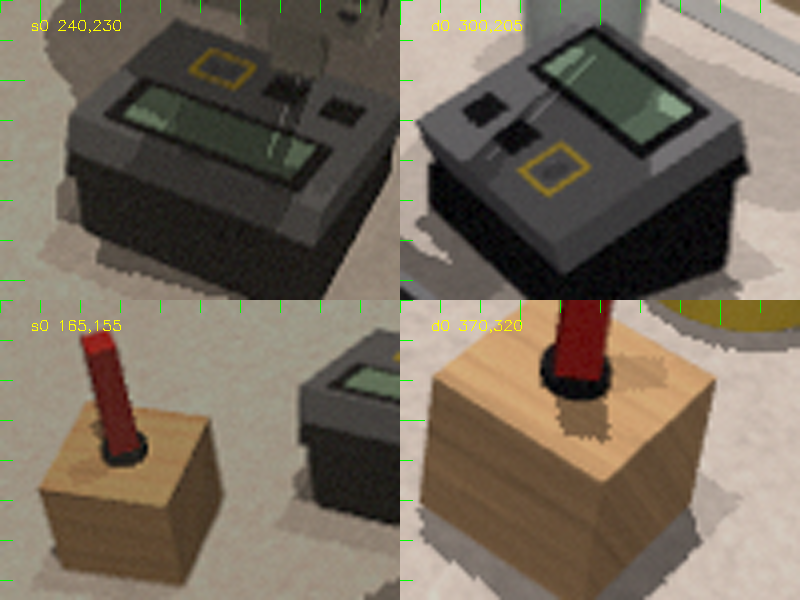

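View pics/c2.png

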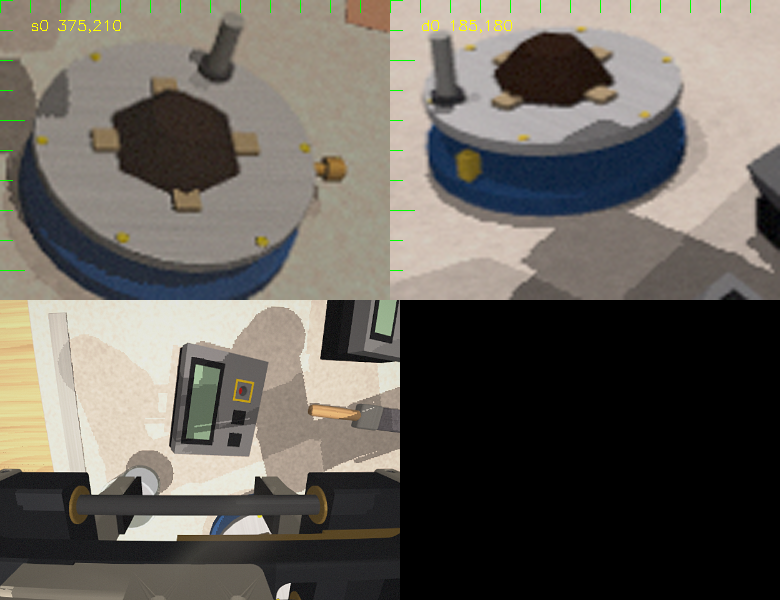

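The crop confirms the target. It's the far readout, with its yellow frame and red button at scene (296,247), side (338,247) and wrist (389,146). The near lookalike is at scene (272,187). Next I'll turn these pixels into positions.

```bash
cat >> h.py <<'E'
def tri(*obs):
    A=np.zeros((3,3));b=np.zeros(3)
    for c,uv in obs:
        o,d=ray(c,uv); d=d/np.linalg.norm(d); P=np.eye(3)-np.outer(d,d); A+=P;b+=P@o
    X=np.linalg.solve(A,b); return X.round(4), [np.round(np.linalg.norm(proj(c,X)[0]-uv),1) for c,uv in obs]
def circ(P):
    P=np.array(P); k=np.linalg.lstsq(np.c_[2*P[:,:2],np.ones(len(P))],(P[:,:2]**2).sum(1),rcond=None)[0]
    return k[:2].round(4), np.sqrt(k[2]+k[:2]@k[:2]).round(4)
E
python3 - <<'E'
from h import *
s,d,w=load('s0'),load('d0'),load('w0')
S=lambda x,y,ox,oy,k:np.array([ox+x/k,oy+y/k])
print('bore',tri((s,S(223,69,240,230,4)),(d,S(154,169,300,205,4)),(w,np.array([389,145.6]))))
print('collar',tri((s,S(124,149,165,155,4)),(d,S(176,72,370,320,4))))
print('styl top z.2',atz(s,S(98,43,165,155,4),.156))
for n,c,pts,o in (('s',s,[(88,104),(210,120),(165,206),(40,188)],(165,155)),('d',d,[(33,78),(315,80),(203,182)],(370,320))):
    print('stand',n,[atz(c,S(*p,*o,4),.07)[:2].round(4) for p in pts])
print('hand',tri((s,S(233,20,375,210,3)),(d,S(51,38,185,180,3))),tri((s,S(216,72,375,210,3)),(d,S(57,97,185,180,3))))
print('hz',atz(s,S(233,20,375,210,3),.118),atz(d,S(51,38,185,180,3),.118))
print('plat s',circ([atz(s,S(*p,375,210,3),.063) for p in [(38,115),(60,65),(300,125),(318,175),(200,266),(100,230),(270,245)]]))
print('plat d',circ([atz(d,S(*p,185,180,3),.063) for p in [(35,90),(60,52),(160,27),(290,70),(270,100),(170,143),(75,125)]]))
# readout panel corners wrist (x1.6)
for p in [(180,345),(268,361),(250,456),(170,452)]:
    print('ro',[atz(w,np.array([p[0]*1.6,(p[1]-300)*1.6]),z)[:2].round(4) for z in (.055,.1)])
E
```

```text
bore (array([ 0.6113, -0.0746,  0.0656]), [np.float64(0.5), np.float64(1.0), np.float64(1.2)])
collar (array([ 0.5236, -0.358 ,  0.0702]), [np.float64(0.5), np.float64(0.8)])
styl top z.2 [ 0.52708947 -0.35424364  0.156     ]
stand s [array([ 0.4924, -0.3976]), array([ 0.4831, -0.3185]), array([ 0.5596, -0.3114]), array([ 0.5683, -0.3894])]
stand d [array([ 0.4773, -0.3263]), array([ 0.5645, -0.3958]), array([ 0.4877, -0.4041])]
hand (array([0.4655, 0.2365, 0.1149]), [np.float64(1.3), np.float64(1.3)]) (array([0.4666, 0.2383, 0.0618]), [np.float64(0.6), np.float64(0.5)])
hz [0.46538259 0.2378888  0.118     ] [0.46255741 0.22535954 0.118     ]
plat s (array([0.5465, 0.2166]), np.float64(0.1022))
plat d (array([0.5469, 0.2116]), np.float64(0.0995))
ro [array([ 0.699 , -0.1357]), array([ 0.6957, -0.1265])]
ro [array([ 0.5752, -0.1154]), array([ 0.5888, -0.109 ])]
ro [array([0.5926, 0.024 ]), array([0.6039, 0.0113])]
ro [array([0.7174, 0.0176]), array([0.7116, 0.0058])]
```

Call:
arm_command --travel '[[-0.42, 0.474, -0.1], [-0.42, 0.474, -0.1], [-0.42, 0.474, -0.1], [-0.42, 0.474, -0.1], [-0.42, 0.474, -0.1], [-0.42, 0.474, -0.1], [-0.42, 0.474, -0.1], [-0.42, 0.474, -0.1], [-0.42, 0.474, -0.1], [-0.42, 0.474, -0.1]]' --delta_rot '[[0, 0, 0.82], [0, 0, 0.82], [0, 0, 0.82], [0, 0, 0.82], [0, 0, 0.82], [0, 0, 0.82], [0, 0, 0.82], [0, 0, 0.82], [0, 0, 0.82], [0, 0, 0.82]]' --grip 0.8

```text
time_s: 1.4
tcp_pos: [0.4651, 0.2367, 0.1955]
eef_rot: [180.0, 0.0, -16.4]
contact_force: [0.2, -0.5, 0.4]
gripper_width: 0.0703
gripper_force: 0.0
```

```bash
python3 - <<'E'
from crop import *
s=r.get_state(); print(s['tcp_pos'],s['eef_rot'],s['joints'],s['contact_force'])
c=snap('wrist','w1')
for p in [(.466,.237,.118),(.547,.214,.063)]: print(proj(c,p))
snap('side','d1'); snap('scene','s1')
A=np.vstack([np.pad(cv2.resize(c['img'][:,:,::-1],(480,360)),((0,0),(0,0),(0,0))),])
B=np.vstack([tile('d1',190,180,100,60,3),tile('s1',420,200,100,60,3)])
cv2.imwrite('pics/c3.png',np.hstack([A,B]))
E
```

```text
[0.46511043 0.23668446 0.19549854] [ 1.79992236e+02  6.00480822e-03 -1.63547533e+01] [ 4.85320274e+01  8.44653770e+00 -2.26337049e+01 -2.50086576e-03
 -5.89293360e+01  2.51145106e+01] [ 0.15785063 -0.45064846  0.41279148]
[[317.94948234 261.31247441]]
[[316.83558077 130.14442445]]
```

View pics/c3.png

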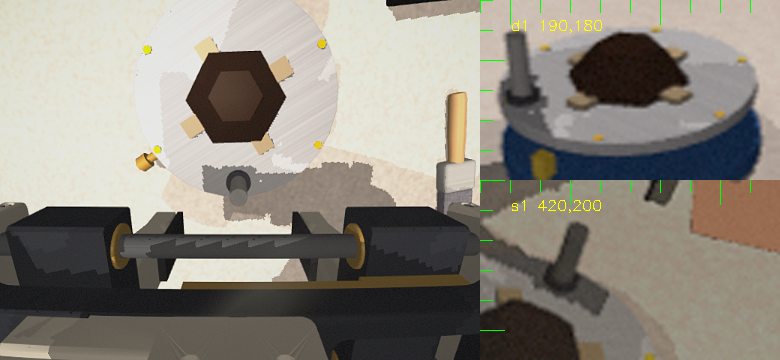

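The handle sits where predicted, at wrist (317,261), with the table centre at about (315,129). I'll descend and grip it.

Call:
arm_command --travel '[[0, 0, -0.1], [0, 0, -0.16], [0, 0, -0.196], [0, 0, -0.196], [0, 0, -0.196]]' --delta_rot '[[0, 0, 0], [0, 0, 0], [0, 0, 0], [0, 0, 0], [0, 0, 0]]'

```text
time_s: 2.17
tcp_pos: [0.4655, 0.2373, 0.0983]
eef_rot: [-180.0, -0.0, -16.2]
contact_force: [-0.3, 0.3, 0.4]
gripper_width: 0.0699
gripper_force: 0.0
```

Call:
arm_command --travel '[[0, 0, 0], [0, 0, 0], [0, 0, 0], [0, 0, 0], [0, 0, 0], [0, 0, 0]]' --delta_rot '[[0, 0, 0], [0, 0, 0], [0, 0, 0], [0, 0, 0], [0, 0, 0], [0, 0, 0]]' --grip 0 --newtons 15

```text
time_s: 2.92
tcp_pos: [0.4649, 0.2368, 0.0975]
eef_rot: [180.0, 0.0, -16.2]
contact_force: [0.6, 2.0, 0.0]
gripper_width: 0.0155
gripper_force: 8.6
```

```bash
python3 - <<'E'
import numpy as np
C=np.array([.547,.2135])
h0=C+.085*np.array([np.cos(np.radians(164.1)),np.sin(np.radians(164.1))])
for k in range(1,17):
    a=60*k/16; t=np.radians(164.1+a); h=C+.085*np.array([np.cos(t),np.sin(t)]); print(k,((h-h0)/.5).round(3),round(a/90,3))
E
```

```text
1 [-0.003 -0.011] 0.042
2 [-0.005 -0.022] 0.083
3 [-0.006 -0.033] 0.125
4 [-0.006 -0.044] 0.167
5 [-0.006 -0.055] 0.208
6 [-0.005 -0.066] 0.25
7 [-0.004 -0.077] 0.292
8 [-0.001 -0.088] 0.333
9 [ 0.002 -0.099] 0.375
10 [ 0.005 -0.109] 0.417
11 [ 0.01  -0.119] 0.458
12 [ 0.015 -0.129] 0.5
13 [ 0.021 -0.139] 0.542
14 [ 0.027 -0.148] 0.583
15 [ 0.034 -0.157] 0.625
16 [ 0.041 -0.165] 0.667
```

Call:
arm_command --travel '[[-0.003, -0.011, 0], [-0.005, -0.022, 0], [-0.006, -0.033, 0], [-0.006, -0.044, 0], [-0.006, -0.055, 0], [-0.005, -0.066, 0], [-0.004, -0.077, 0], [-0.001, -0.088, 0], [0.002, -0.099, 0], [0.005, -0.109, 0], [0.01, -0.119, 0], [0.015, -0.129, 0], [0.021, -0.139, 0], [0.027, -0.148, 0], [0.034, -0.157, 0], [0.041, -0.165, 0], [0.041, -0.165, 0], [0.041, -0.165, 0], [0.041, -0.165, 0]]' --delta_rot '[[0, 0, 0.042], [0, 0, 0.083], [0, 0, 0.125], [0, 0, 0.167], [0, 0, 0.208], [0, 0, 0.25], [0, 0, 0.292], [0, 0, 0.333], [0, 0, 0.375], [0, 0, 0.417], [0, 0, 0.458], [0, 0, 0.5], [0, 0, 0.542], [0, 0, 0.583], [0, 0, 0.625], [0, 0, 0.667], [0, 0, 0.667], [0, 0, 0.667], [0, 0, 0.667]]'

```text
time_s: 5.3
tcp_pos: [0.4861, 0.1552, 0.0976]
eef_rot: [180.0, -0.1, 43.7]
contact_force: [5.3, 2.6, -6.4]
gripper_width: 0.0157
gripper_force: 15.0
```

Call:
arm_command --travel '[[0, 0, 0], [0, 0, 0], [0, 0, 0], [0, 0, 0], [0, 0, 0], [0, 0, 0]]' --delta_rot '[[0, 0, 0], [0, 0, 0], [0, 0, 0], [0, 0, 0], [0, 0, 0], [0, 0, 0]]' --grip 0.6

```text
time_s: 6.05
tcp_pos: [0.4855, 0.1544, 0.0976]
eef_rot: [180.0, 0.0, 43.8]
contact_force: [0.3, 0.5, -0.4]
gripper_width: 0.0523
gripper_force: 0.0
```

Call:
arm_command --travel '[[0, 0, 0.06], [0, 0, 0.15], [0, 0, 0.22], [0, 0, 0.22], [0, 0, 0.22]]' --delta_rot '[[0, 0, 0], [0, 0, 0], [0, 0, 0], [0, 0, 0], [0, 0, 0]]'

```text
time_s: 6.68
tcp_pos: [0.4851, 0.1543, 0.2072]
eef_rot: [-180.0, 0.0, 43.8]
contact_force: [0.9, 0.6, -0.4]
gripper_width: 0.0526
gripper_force: 0.0
```

```bash
python3 - <<'E'
from crop import *
s=r.get_state(); print(s['tcp_pos'],s['eef_rot'],s['joints'],s['contact_force'])
c=snap('wrist','w2'); d=snap('side','d2')
C=np.array([.547,.2135])
for n,k in (('w',c),('d',d)):
  for a in (215,220,224.1,228,235):
    t=np.radians(a); print(n,a,proj(k,[*(C+.085*np.array([np.cos(t),np.sin(t)])),.118]).round(1))
A=cv2.resize(c['img'][:,:,::-1],(480,360))
cv2.imwrite('pics/c4.png',np.hstack([A,np.pad(tile('d2',185,165,104,120,3),((0,0),(0,0),(0,0)))]))
E
```

```text
[0.48509883 0.1543247  0.20717558] [-1.79977733e+02  1.25033739e-02  4.38148793e+01] [ 3.97653682e+01  6.61124242e+00 -2.31480923e+01 -2.45651062e-02
 -6.02547122e+01  9.40616991e+01] [ 0.90286266  0.58383156 -0.44601626]
w 215 [[299.4 257. ]]
w 220 [[310.2 258.2]]
w 224.1 [[319.2 258.5]]
w 228 [[327.6 258.1]]
w 235 [[342.8 256.2]]
d 215 [[221.1 200.5]]
d 220 [[224.3 200.9]]
d 224.1 [[227.  201.1]]
d 228 [[229.6 201.3]]
d 235 [[234.3 201.4]]
```

View pics/c4.png

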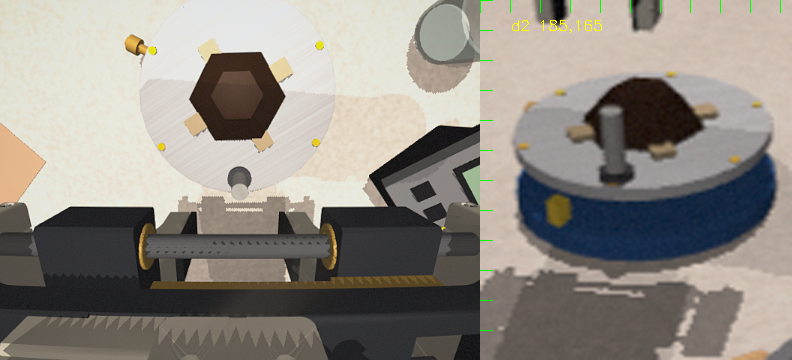

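The handle top is at wrist (319,256), which is 223.9°, so it has turned 60°. A rim dot sits at the base pointer again, so it has clicked in. On to the stylus.

Call:
arm_command --travel '[[0.08, -1.0, 0.06], [0.08, -1.0, 0.06], [0.08, -1.0, 0.06], [0.08, -1.0, 0.06], [0.08, -1.0, 0.06], [0.08, -1.0, 0.06], [0.08, -1.0, 0.06], [0.08, -1.0, 0.06], [0.08, -1.0, 0.06], [0.08, -1.0, 0.06], [0.08, -1.0, 0.06], [0.08, -1.0, 0.06], [0.08, -1.0, 0.06]]' --delta_rot '[[0, 0, -0.411], [0, 0, -0.411], [0, 0, -0.411], [0, 0, -0.411], [0, 0, -0.411], [0, 0, -0.411], [0, 0, -0.411], [0, 0, -0.411], [0, 0, -0.411], [0, 0, -0.411], [0, 0, -0.411], [0, 0, -0.411], [0, 0, -0.411]]'

```text
time_s: 8.4
tcp_pos: [0.5258, -0.3447, 0.2379]
eef_rot: [180.0, -0.0, 6.9]
contact_force: [0.6, -0.1, 1.0]
gripper_width: 0.0526
gripper_force: 0.0
```

```bash
python3 - <<'E'
from crop import *
s=r.get_state(); print(s['tcp_pos'],s['eef_rot'],s['joints'])
c=snap('wrist','w3')
for p in [(.5253,-.3555,.156),(.5253,-.3555,.07)]: print(proj(c,p).round(1))
cv2.imwrite('pics/c5.png',tile('w3',200,80,260,195,3))
E
```

```text
[ 0.52575601 -0.34466599  0.23789211] [ 1.79990842e+02 -2.76645248e-02  6.91725965e+00] [-1.54848295e+01  1.64883483e+01 -6.18682050e+00 -2.25021120e-03
 -6.72957642e+01  1.12402955e+02]
[[335.  263.9]]
[[330.1 234.2]]
```

View pics/c5.png

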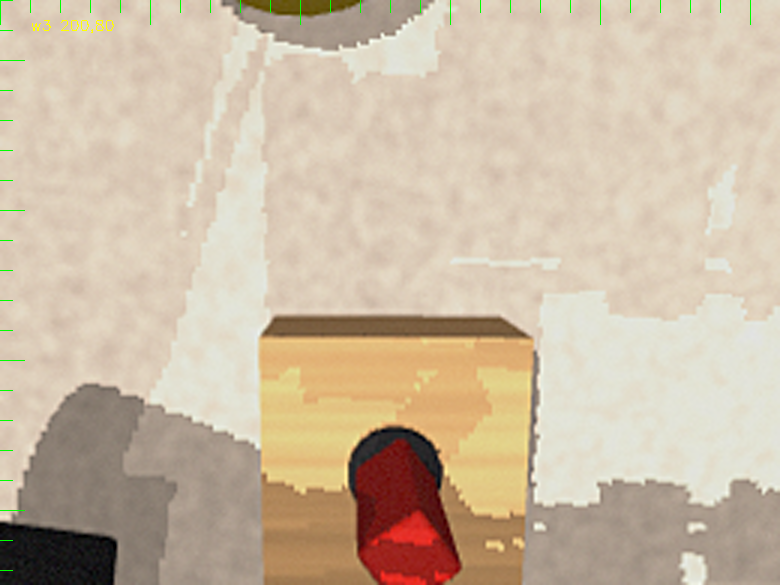

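The stand is square to the jaws. The stylus handle is turned: its top corners are at about (338,251), (354,269) and (320,264).

```bash
python3 - <<'E'
from crop import *
c=load('w3')
g=lambda x,y,z:atz(c,np.array([200+x/3,80+y/3]),z)[:2]
P=[g(*p,.156) for p in ((415,512),(462,566),(360,551))]
for q in P[1:]:
    v=q-P[0]; print(q, np.linalg.norm(v), np.degrees(np.arctan2(v[1],v[0])))
print('centre top',(P[1]+P[2])/2)
print('collar c',g(396,471,.076), 'stand', g(258,338,.07),g(535,338,.07))
cv2.imwrite('pics/c6.png',tile('w3',290,210,100,75,6))
E
```

```text
[ 0.52353506 -0.36849329] 0.016379153371920474 -132.5476632471587
[ 0.52427017 -0.34560162] 0.01497013292957642 133.689006558358
centre top [ 0.52390261 -0.35704746]
collar c [ 0.5243398  -0.35707191] stand [ 0.55752274 -0.31241664] [ 0.56734615 -0.39244118]
```

View pics/c6.png

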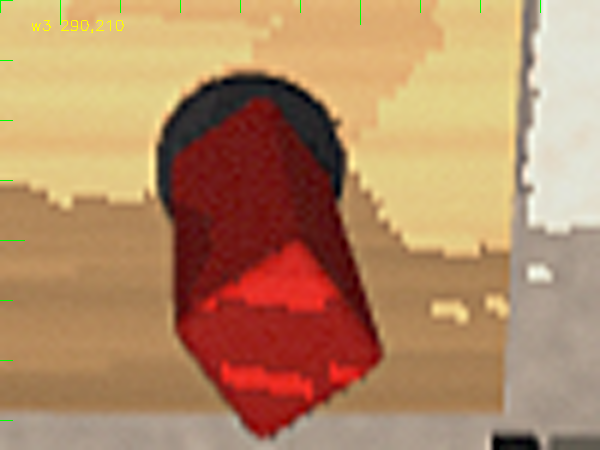

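```bash
python3 - <<'E'
from crop import *
c=load('w3')
P=np.array([atz(c,np.array([290+x/6,210+y/6]),.156)[:2] for x,y in ((298,240),(382,355),(263,438),(177,325))])
print(P.mean(0))
for i in range(4):
    v=P[(i+1)%4]-P[i]; print(np.linalg.norm(v).round(4),np.degrees(np.arctan2(v[1],v[0])).round(1))
E
```

```text
[ 0.52351084 -0.35685205]
0.0163 -137.3
0.0164 133.9
0.0165 42.9
0.0164 -46.6
```

Call:
arm_command --travel '[[-0.004, -0.025, 0], [-0.004, -0.025, 0], [-0.004, -0.025, 0], [-0.004, -0.025, 0], [-0.004, -0.025, 0], [-0.004, -0.025, 0], [-0.004, -0.025, 0], [-0.004, -0.025, -0.08], [-0.004, -0.025, -0.16], [-0.004, -0.025, -0.22], [-0.004, -0.025, -0.24], [-0.004, -0.025, -0.24], [-0.004, -0.025, -0.24]]' --delta_rot '[[0, 0, -0.6], [0, 0, -0.6], [0, 0, -0.6], [0, 0, -0.6], [0, 0, -0.6], [0, 0, -0.6], [0, 0, -0.6], [0, 0, -0.6], [0, 0, -0.6], [0, 0, -0.6], [0, 0, -0.6], [0, 0, -0.6], [0, 0, -0.6]]'

```text
time_s: 10.07
tcp_pos: [0.5244, -0.3584, 0.1191]
eef_rot: [-180.0, -0.1, -47.1]
contact_force: [-0.1, -0.9, 0.0]
gripper_width: 0.0527
gripper_force: 0.0
```

Call:
arm_command --travel '[[0, 0, 0], [0, 0, 0], [0, 0, 0], [0, 0, 0], [0, 0, 0], [0, 0, 0]]' --delta_rot '[[0, 0, 0], [0, 0, 0], [0, 0, 0], [0, 0, 0], [0, 0, 0], [0, 0, 0]]' --grip 0 --newtons 35

```text
time_s: 10.82
tcp_pos: [0.5235, -0.358, 0.1176]
eef_rot: [180.0, -0.0, -47.2]
contact_force: [0.2, 0.1, 1.3]
gripper_width: 0.0182
gripper_force: 35.0
```

Call:
arm_command --travel '[[0, 0, 0.05], [0, 0, 0.13], [0, 0, 0.22], [0, 0, 0.264], [0, 0, 0.264], [0.01, 0.1, 0.264], [0.03, 0.22, 0.264], [0.045, 0.34, 0.264], [0.06, 0.46, 0.264], [0.07, 0.55, 0.264], [0.075, 0.58, 0.264], [0.075, 0.58, 0.22], [0.075, 0.58, 0.174], [0.075, 0.58, 0.174], [0.075, 0.58, 0.174], [0.075, 0.58, 0.174]]' --delta_rot '[[0, 0, 0], [0, 0, 0], [0, 0, 0], [0, 0, 0], [0, 0, 0], [-0.005, -0.04, 0], [-0.01, -0.08, 0], [-0.015, -0.12, 0], [-0.02, -0.16, 0], [-0.024, -0.2, 0], [-0.027, -0.2206, 0], [-0.027, -0.2206, 0], [-0.027, -0.2206, 0], [-0.027, -0.2206, 0], [-0.027, -0.2206, 0], [-0.027, -0.2206, 0]]'

```text
time_s: 12.82
tcp_pos: [0.5615, -0.068, 0.2054]
eef_rot: [-166.7, -15.2, -48.9]
contact_force: [-0.4, 0.5, -0.7]
gripper_width: 0.0179
gripper_force: 35.0
```

```bash
python3 - <<'E'
from crop import *
s=r.get_state(); p=np.array(s['tcp_pos']); Rm=Ro.from_euler('xyz',s['eef_rot'],degrees=True).as_matrix()
print(p,s['eef_rot'],Rm[:,2],s['joints'],s['contact_force'])
c=snap('wrist','w4'); d=snap('side','d4'); sc=snap('scene','s4')
tip=p+.1078*Rm[:,2]; print('tip',tip)
for n,k in (('w',c),('d',d),('s',sc)): print(n,proj(k,tip),proj(k,[.6113,-.0746,.0656]))
x,y=proj(c,[.6113,-.0746,.0656])[0].astype(int)
cv2.imwrite('pics/c7.png',np.hstack([tile('w4',220,120,200,290,2),tile('d4',290,190,100,145,4)]))
E
```

```text
[ 0.56150174 -0.06797848  0.20539256] [-166.71832071  -15.18108443  -48.94767825] [ 0.340631   -0.04131684 -0.9392888 ] [ 17.81178881   1.25023483 -38.53667901  15.36513518 -32.79904894
  13.34764682] [-0.4270186   0.53995794 -0.65926637]
tip [ 0.59822177 -0.07243244  0.10413723]
w [[317.99976498 248.76989356]] [[318.92268343 236.01331033]]
d [[332.70397466 232.48169278]] [[337.5471928  246.95842791]]
s [[298.0023962  231.43972064]] [[295.3077906  247.49111094]]
```

View pics/c7.png

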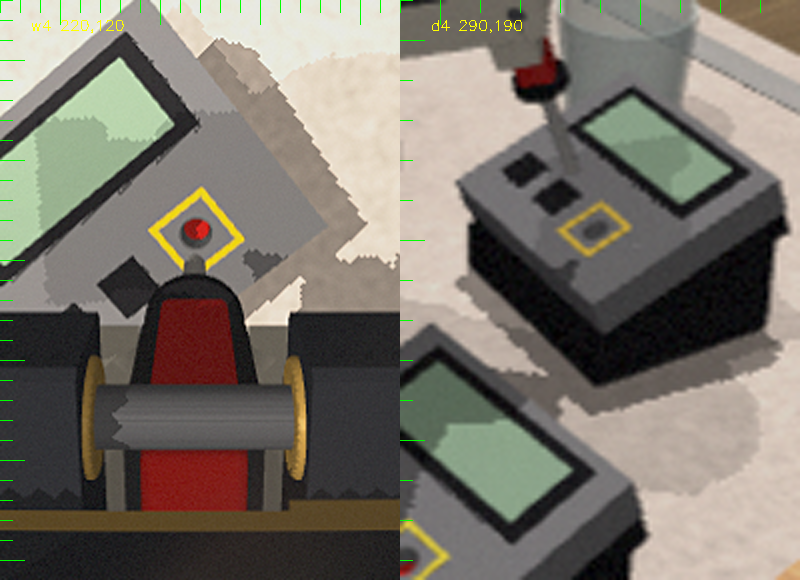

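```bash
python3 - <<'E'
from crop import *
w0,w4,d4,s0=[load(k) for k in ('w0','w4','d4','s0')]
print(tri((w4,np.array([318.5,237.5])),(d4,np.array([338.6,247.4])),(s0,np.array([295.75,247.2])),(w0,np.array([389,145.6]))))
print(tri((w4,np.array([318.5,237.5])),(w0,np.array([389,145.6]))))
X=tri((w4,np.array([318.5,237.5])),(d4,np.array([338.6,247.4])),(w0,np.array([389,145.6]))); print(X)
# panel-plane points for yaw
b=X[0]; 
for yaw in (-4,-7,-10):
    R=Ro.from_euler('z',yaw,degrees=True).as_matrix(); n=R@[-.342,0,.94]
    ex=R@[.94,0,.342]; ey=R@[0,1,0]
    print(yaw, proj(w4,[b+ex*i*.0135+ey*j*.0135 for i,j in((-1,-1),(-1,1),(1,1),(1,-1))]).round(1).tolist())
# predicted tip observed
E
```

```text
(array([ 0.6111, -0.0744,  0.0654]), [np.float64(1.2), np.float64(1.3), np.float64(0.4), np.float64(0.8)])
(array([ 0.6107, -0.0736,  0.0659]), [np.float64(0.2), np.float64(0.2)])
(array([ 0.6115, -0.0744,  0.0647]), [np.float64(1.4), np.float64(1.1), np.float64(1.3)])
-4 [[341.3, 236.8], [318.0, 257.7], [296.3, 235.3], [319.7, 213.7]]
-7 [[341.3, 237.9], [316.9, 257.6], [296.3, 234.2], [320.8, 213.8]]
-10 [[341.1, 239.1], [315.8, 257.4], [296.4, 233.0], [321.9, 214.0]]
```

The frame centre is at wrist (318.5,237.5) and the stylus tip at (317.5,248), both within about 1 px of prediction. I'll enter the bore just past the mouth.

Call:
arm_command --travel '[[-0.002, 0, 0], [0.012, -0.002, -0.04], [0.02, -0.003, -0.062], [0.0235, -0.0033, -0.071], [0.0252, -0.0034, -0.0755], [0.0266, -0.0035, -0.0795], [0.0266, -0.0035, -0.0795], [0.0266, -0.0035, -0.0795]]' --delta_rot '[[0, 0, 0], [0, 0, 0], [0, 0, 0], [0, 0, 0], [0, 0, 0], [0, 0, 0], [0, 0, 0], [0, 0, 0]]'

```text
time_s: 13.98
tcp_pos: [0.5744, -0.0697, 0.1651]
eef_rot: [-166.8, -15.2, -48.9]
contact_force: [-0.5, 0.5, -1.2]
gripper_width: 0.0178
gripper_force: 35.0
```

```bash
python3 - <<'E'
from crop import *
s=r.get_state(); print(s['tcp_pos'],s['eef_rot'],s['contact_force'])
c=snap('wrist','w5'); d=snap('side','d5')
cv2.imwrite('pics/c8.png',np.hstack([tile('w5',280,190,80,120,5),tile('d5',300,205,80,120,5)]))
E
```

```text
[ 0.57436086 -0.06971533  0.16511209] [-166.76045506  -15.16196482  -48.92613589] [-0.5061425   0.4729539  -1.19304106]
```

View pics/c8.png

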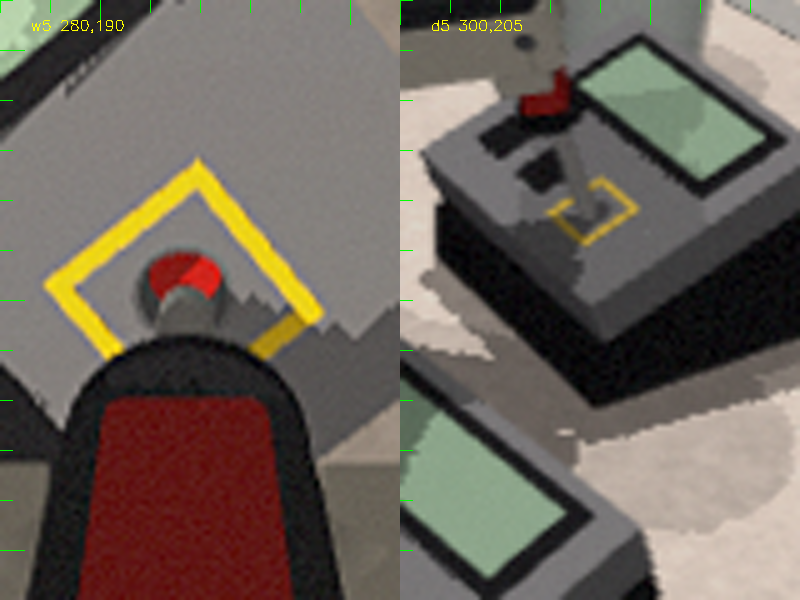

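```bash
python3 - <<'E'
from crop import *
s=r.get_state(); p=np.array(s['tcp_pos']); Rm=Ro.from_euler('xyz',s['eef_rot'],degrees=True).as_matrix(); d=Rm[:,2]
w=load('w5'); tip=p+.1078*d; b=np.array([.6108,-.074,.0662])
print('depth past mouth',(tip-b)@d,'lat tip-bore',(tip-b)-((tip-b)@d)*d)
f=lambda X:((proj(w,X)[0]-[280,190])*5).round(0)
cam=-np.array(w['R']).T@w['t']
print('bore pred',f(b),'tip pred',f(tip),'sphere c',f(tip-.004*d), 'shank at 10mm',f(tip-.01*d))
# pixel (182,292) on plane through b normal d -> bore centre
o,v=ray(w,np.array([280+182/5,190+292/5])); X=o+v*((b-o)@d)/(v@d); print('bore obs',X, 'tool-lat tip->bore',(Rm.T@(X-tip)).round(4))
K=w['camera_matrix'][0][0]; print('sphere r px',5*K*.004/np.linalg.norm(cam-tip))
E
```

```text
depth past mouth 0.002335730117049384 lat tip-bore [-0.00060705 -0.00010987 -0.00021478]
bore pred [187. 296.] tip pred [190. 294.] sphere c [190. 301.] shank at 10mm [191. 313.]
bore obs [ 0.6116198  -0.07395858  0.06649477] tool-lat tip->bore [ 0.0009 -0.0012 -0.0023]
sphere r px 27.33776168901311
```

```bash
python3 - <<'E'
from crop import *
s=r.get_state(); Rm=Ro.from_euler('xyz',s['eef_rot'],degrees=True).as_matrix()
im=load('w5')['img']
for y in range(236,262): print(y,' '.join('%3d/%3d'%(im[y,x,0],im[y,x,1]) for x in range(305,330,1)))
print(Rm)
E
```

```text
236 236/211 241/217 232/202 167/151 118/119 123/123 129/125 133/129 133/127 134/130 132/127 132/128 131/128 132/128 133/130 131/130 133/129 132/127 131/127 129/126 117/119 219/186 243/216 237/212 236/210
237 241/216 233/201 169/153 123/120 126/126 132/130 130/126 131/130 133/127 133/129 132/129 133/129 134/130 133/128 131/127 133/129 130/126 131/127 133/129 127/125 123/121 135/131 227/194 242/217 237/211
238 225/191 165/151 123/119 126/124 133/127 133/128 134/130 133/130 135/130 135/132 136/133 137/134 135/131 135/134 134/132 131/128 132/129 130/126 132/130 133/129 127/125 120/119 156/142 227/195 239/215
239 144/136 123/123 129/125 134/130 130/126 132/129 135/131 135/135 120/121 120/122 110/115 115/119 114/119 115/121 116/119 131/129 132/131 131/128 135/130 133/130 131/125 131/128 118/117 157/144 225/193
240 123/120 129/125 132/129 133/130 132/129 136/135 123/126 109/115 105/ 89 104/ 88 109/ 65 114/ 71 112/ 71 107/ 76 110/ 80 109/108 117/125 125/129 132/132 133/129 134/128 132/129 129/125 122/122 157/143
241 129/126 132/131 130/126 134/130 131/128 110/114 106/ 93 106/ 64 121/ 43 123/
[... 3621 characters left out ...]
18/ 18  19/ 17  25/ 21  20/ 17  22/ 19  18/ 16  32/ 28  28/ 22  32/ 26  31/ 35  37/ 33  21/ 20  22/ 16  19/ 23  28/ 24  10/  5  16/ 10  16/ 21   4/ 10  22/ 21  55/ 53  80/ 72
260  26/ 21  11/  8  21/ 19  21/ 20  22/ 24  21/ 27  30/ 29  34/ 32  33/ 36  32/ 30  38/ 36  38/ 37  31/ 31  37/ 35  36/ 36  33/ 34  35/ 37  32/ 25  27/ 24  20/ 19  23/ 16  21/ 18  11/ 13  10/ 14  33/ 30
261  21/ 22  25/ 26  32/ 33  34/ 30  34/ 32  36/ 33  32/ 29  38/ 38  39/ 35  39/ 39  41/ 38  29/ 26  31/ 31  36/ 35  42/ 40  37/ 32  36/ 31  45/ 47  32/ 32  43/ 42  32/ 32  35/ 35  22/ 20  22/ 25   6/  5
[[ 0.63415781 -0.69447948  0.33991487]
 [-0.72762856 -0.68471761 -0.04145447]
 [ 0.26153498 -0.22104309 -0.93954213]]
```

```bash
python3 - <<'E'
from crop import *
s=r.get_state(); p=np.array(s['tcp_pos']); Rm=Ro.from_euler('xyz',s['eef_rot'],degrees=True).as_matrix()
d=Rm[:,2]; tip=p+.1078*d; D=load('d5'); im=D['img']
for k in (0,.01,.02): print(k,proj(D,tip-k*d))
b=np.array([.6108,-.074,.0662]); print(proj(D,b), proj(D,b+[.00194,-.00119,.00076])-proj(D,b))
n=-d; ey=np.array([.122,.9925,0]); ex=np.cross(ey,n)
print(proj(D,[b+.0135*(i*ex+j*ey) for i,j in((-1,-1),(-1,1),(1,1),(1,-1))]).round(1).tolist())
for y in range(228,258): print(y,' '.join('%3d/%3d'%(im[y,x,0],im[y,x,2]) for x in range(326,351,1)))
E
```

```text
0 [[337.27715904 247.66321775]]
0.01 [[336.07785535 244.26602668]]
0.02 [[334.86293076 240.82453251]]
[[337.18800467 246.67000312]] [[ 1.09188113 -0.36890309]]
[[335.6, 253.2], [328.5, 247.2], [338.7, 240.3], [346.0, 246.1]]
228  33/ 14  19/ 10   7/  5   7/ 12  16/ 15   6/  8  11/ 13  11/ 13   8/ 12  25/ 24  66/ 67  99/ 99  97/ 96  70/ 71  23/ 27  25/ 27  16/ 21  42/ 43  92/ 91 117/115 118/117 120/120 121/121 115/115 118/117
229   2/  7   6/  7  15/ 14  14/ 15   9/ 12  15/ 14  10/ 10   8/ 11  30/ 30  52/ 53  89/ 87 102/101 103/102  89/ 90  53/ 52  42/ 41  24/ 25  17/ 23  42/ 43  86/ 86 116/114 119/118 118/118 119/119 120/119
230   2/  4   9/  8  13/ 16   8/ 13   5/  8  17/ 15   4/  9  31/ 32  75/ 75 101/100 104/102 103/102 101/100 103/101 100/ 99  90/ 87  37/ 37  25/ 30  19/ 24  30/ 30  75/ 75 116/117 118/117 121/120 120/120
231  22/ 22  18/ 20  20/ 22  25/ 26  25/ 28  29/ 30  48/ 47  63/ 61  88/ 88  99/ 99 101/ 99 102/ 99 103/103 103/102 102/101 100/ 99  92/ 92  55/ 55  25/ 25  22/ 21  25/ 26  57/ 58  98/ 99 114/112 120/119
232  47/ 47  71/ 70  77/ 75  67/ 66  79/ 80  85/ 84  89/ 83
[... 4544 characters left out ...]
 104/102  99/ 99 102/102  99/ 98 102/101 104/104 104/103 103/100 101/100 102/100 101/ 98
255  60/ 59  60/ 61  56/ 55  57/ 56  55/ 55  57/ 57  62/ 60  60/ 58  59/ 57  79/ 79 102/101 102/100 104/102 102/101 101/100 100/ 98 101/100 100/100 101/100 102/101 102/101  99/ 98 104/103 101/101 103/103
256  48/ 50  53/ 53  60/ 58  57/ 55  57/ 58  59/ 60  54/ 56  59/ 57  73/ 73  99/ 98  99/ 99 103/102 104/104 100/100 102/100 103/104 101/100 104/101 102/101 103/102 101/100 103/101 102/100 100/ 97 104/102
257  51/ 51  50/ 50  55/ 56  60/ 60  58/ 57  58/ 57  57/ 57  56/ 56  58/ 58  58/ 57  75/ 74 104/102 100/ 99 104/102 102/100 104/101 100/100 101/101 101/100 103/102 101/ 98 101/100 104/103 100/100  94/ 92
```

Call:
arm_command --travel '[[0.002, -0.0013, 0.0008], [0.004, -0.0026, 0.0016], [0.0044, -0.0026, 0.0004], [0.0048, -0.0027, -0.0006], [0.0051, -0.0027, -0.0014], [0.0054, -0.0028, -0.0022], [0.0054, -0.0028, -0.0022]]' --delta_rot '[[0, 0, 0], [0, 0, 0], [0, 0, 0], [0, 0, 0], [0, 0, 0], [0, 0, 0], [0, 0, 0]]'

```text
time_s: 14.95
tcp_pos: [0.5769, -0.0712, 0.1637]
eef_rot: [-166.8, -15.1, -48.9]
contact_force: [-0.5, 0.2, -0.8]
gripper_width: 0.018
gripper_force: 35.0
```

```bash
python3 - <<'E'
from crop import *
s=r.get_state(); print(s['tcp_pos'],s['contact_force'])
im=snap('wrist','w6')['img'];D=snap('side','d6')['img']
for y in range(238,258,1): print(y,' '.join('%3d/%3d'%(im[y,x,0],im[y,x,1]) for x in range(305,328)))
for y in range(243,250): print(y,' '.join('%3d'%(D[y,x,0]) for x in range(328,350)))
E
```

```text
[ 0.57693385 -0.07116726  0.16365024] [-0.48398831  0.22619214 -0.76600043]
238 237/205 239/215 236/215 236/212 240/215 231/199 165/151 120/119 124/121 127/126 129/127 131/128 132/128 131/129 132/128 136/132 134/128 129/126 129/127 121/120 181/160 245/218 237/212
239 237/213 236/213 237/213 242/218 232/202 168/152 123/120 128/125 132/128 131/127 135/130 131/126 130/127 130/127 133/128 132/129 135/132 131/127 127/123 128/125 114/115 217/183 243/217
240 236/212 240/215 236/209 224/191 168/153 123/121 129/125 131/127 133/130 132/128 131/127 131/128 134/130 131/128 133/129 131/126 134/131 129/126 133/128 130/125 125/123 138/131 227/192
241 242/218 229/197 190/165 142/133 124/120 130/126 132/129 132/129 131/128 133/129 133/128 135/131 131/126 128/126 135/130 131/127 132/128 134/129 134/130 131/129 130/126 122/120 157/143
242 231/199 166/150 121/120 128/127 132/128 133/129 132/128 133/130 131/129 136/132 134/134 133/130 138/136 137/134 135/133 134/132 131/128 131/128 132/129 132/128 133/128 129/127 120/120
243 169/152 121/120 127/126 129/124 131/126 134/131 133/131 135/131 120/121 120/122 
[... 2679 characters left out ...]
  41/ 37  49/ 50  45/ 39  49/ 49  75/ 74  76/ 75  90/ 84
243  45  78 100  99 102 104 108  99  86  90  88  89 103 118 167 188 146 107 101 102 102 104
244 103 102 101 103 111 128 168 171  83  88  85  89 102  99 119 167 188 150 108 105 100 102
245 101 104 103 127 171 188 147 105  85  88  89  84  80  87 102 112 154 193 165 110 101 102
246 105 110 129 171 182 135 102  94  80  87  90  87  62  68  90 102 112 157 197 159 102 103
247 108 149 194 162 109 101  89  60  69  84  89  90  79  72  99 112 129 170 186 137 101 102
248  89  69  98 109  86  59  56  58  59  71  86  91  89  90 128 175 187 146 111 101 100 101
249  58  58  71  96 113  87  63  56  60  63  73  74 101 131 171 186 136 100 102 102 103 104
```

The tip is now centred in the bore. I'll feel down in steps of a few mm.

Call:
arm_command --travel '[[0.0007, -0.0001, -0.0019], [0.0014, -0.0002, -0.0038], [0.002, -0.0002, -0.0056], [0.002, -0.0002, -0.0056]]' --delta_rot '[[0, 0, 0], [0, 0, 0], [0, 0, 0], [0, 0, 0]]'

```text
time_s: 15.55
tcp_pos: [0.5779, -0.0713, 0.1607]
eef_rot: [-166.8, -15.1, -48.9]
contact_force: [-0.1, 0.7, -0.9]
gripper_width: 0.018
gripper_force: 35.0
```

Call:
arm_command --travel '[[0.0007, -0.0001, -0.0019], [0.0014, -0.0002, -0.0038], [0.0014, -0.0002, -0.0038]]' --delta_rot '[[0, 0, 0], [0, 0, 0], [0, 0, 0]]'

```text
time_s: 15.92
tcp_pos: [0.5787, -0.0714, 0.1589]
eef_rot: [-166.8, -15.1, -48.9]
contact_force: [0.2, -0.2, -1.2]
gripper_width: 0.0179
gripper_force: 35.0
```

Call:
arm_command --travel '[[0.0007, -0.0001, -0.0019], [0.0014, -0.0002, -0.0038], [0.0014, -0.0002, -0.0038]]' --delta_rot '[[0, 0, 0], [0, 0, 0], [0, 0, 0]]'

```text
time_s: 16.3
tcp_pos: [0.5793, -0.0715, 0.157]
eef_rot: [-166.8, -15.1, -48.9]
contact_force: [0.6, 0.1, -2.2]
gripper_width: 0.0178
gripper_force: 35.0
```

Call:
arm_command --travel '[[0.0007, -0.0001, -0.0019], [0.0014, -0.0002, -0.0038], [0.0014, -0.0002, -0.0038]]' --delta_rot '[[0, 0, 0], [0, 0, 0], [0, 0, 0]]'

```text
time_s: 16.68
tcp_pos: [0.5801, -0.0716, 0.1553]
eef_rot: [-166.8, -15.2, -48.9]
contact_force: [-1.5, 1.0, 1.0]
gripper_width: 0.0179
gripper_force: 35.0
```

Call:
arm_command --travel '[[0.0007, -0.0001, -0.0019], [0.0014, -0.0002, -0.0038], [0.0014, -0.0002, -0.0038]]' --delta_rot '[[0, 0, 0], [0, 0, 0], [0, 0, 0]]'

```text
time_s: 17.05
tcp_pos: [0.5808, -0.0717, 0.1533]
eef_rot: [-166.8, -15.2, -48.9]
contact_force: [-2.1, 0.8, 2.7]
gripper_width: 0.0177
gripper_force: 35.0
```

Call:
arm_command --travel '[[0.0007, -0.0001, -0.0019], [0.0014, -0.0002, -0.0038], [0.0014, -0.0002, -0.0038]]' --delta_rot '[[0, 0, 0], [0, 0, 0], [0, 0, 0]]'

```text
time_s: 17.42
tcp_pos: [0.5815, -0.0718, 0.1514]
eef_rot: [-166.8, -15.2, -48.9]
contact_force: [-2.5, 0.3, 3.8]
gripper_width: 0.0179
gripper_force: 35.0
```

Call:
arm_command --travel '[[0.0007, -0.0001, -0.0019], [0.0007, -0.0001, -0.0019]]' --delta_rot '[[0, 0, 0], [0, 0, 0]]'

```text
time_s: 17.68
tcp_pos: [0.5819, -0.0719, 0.1506]
eef_rot: [-166.8, -15.2, -48.9]
contact_force: [-4.7, -0.1, 5.0]
gripper_width: 0.0179
gripper_force: 35.0
```

Call:
arm_command --travel '[[0.0007, -0.0001, -0.0019], [0.0007, -0.0001, -0.0019]]' --delta_rot '[[0, 0, 0], [0, 0, 0]]'

```text
time_s: 17.92
tcp_pos: [0.5822, -0.072, 0.1502]
eef_rot: [-166.8, -15.2, -48.9]
contact_force: [-10.0, 2.1, 12.3]
gripper_width: 0.0178
gripper_force: 35.0
```

That's the hard stop, at about 15 N along the bore. I'll hold for a little over 2 s.

Call:
arm_command --travel '[[0, 0, 0], [0, 0, 0], [0, 0, 0], [0, 0, 0], [0, 0, 0], [0, 0, 0], [0, 0, 0], [0, 0, 0], [0, 0, 0], [0, 0, 0], [0, 0, 0], [0, 0, 0], [0, 0, 0], [0, 0, 0], [0, 0, 0], [0, 0, 0]]' --delta_rot '[[0, 0, 0], [0, 0, 0], [0, 0, 0], [0, 0, 0], [0, 0, 0], [0, 0, 0], [0, 0, 0], [0, 0, 0], [0, 0, 0], [0, 0, 0], [0, 0, 0], [0, 0, 0], [0, 0, 0], [0, 0, 0], [0, 0, 0], [0, 0, 0]]'

```text
time_s: 19.92
tcp_pos: [0.5821, -0.072, 0.1503]
eef_rot: [-166.8, -15.2, -48.9]
contact_force: [-8.0, 1.6, 13.0]
gripper_width: 0.018
gripper_force: 35.0
```

Call:
arm_command --travel '[[-0.003, 0.0004, 0.0083], [-0.01, 0.0012, 0.0276], [-0.02, 0.0024, 0.055], [-0.034, 0.004, 0.094], [-0.048, 0.006, 0.132], [-0.055, 0.007, 0.15], [-0.055, 0.007, 0.15], [-0.055, 0.007, 0.15]]' --delta_rot '[[0, 0, 0], [0, 0, 0], [0, 0, 0], [0, 0, 0], [0, 0, 0], [0, 0, 0], [0, 0, 0], [0, 0, 0]]'

```text
time_s: 20.92
tcp_pos: [0.5544, -0.0684, 0.2237]
eef_rot: [-166.8, -15.1, -48.9]
contact_force: [0.7, 0.1, -1.0]
gripper_width: 0.018
gripper_force: 35.0
```

```bash
python3 - <<'E'
from h import *
s=r.get_state(); p=np.array(s['tcp_pos']); R1=Ro.from_euler('xyz',s['eef_rot'],degrees=True)
T=Ro.from_euler('xyz',[180,0,-47.2],degrees=True)
print(p,s['contact_force'],'rot',(T*R1.inv()).as_rotvec(degrees=True)/90, 'to z.25',((np.array([.5235,-.358,.25])-p)/.5))
w=snap('wrist','w7'); im=w['img']; d=R1.as_matrix()[:,2]
print('pred sphere c',proj(w,p+.1038*d),'pred tip w5-like')
for y in range(236,264): print(y,' '.join('%3d'%im[y,x,1] for x in range(300,336)))
E
```

```text
[ 0.55438265 -0.06843175  0.22370336] [ 0.65892336  0.06502387 -1.00444763] rot [ 0.02715936  0.2198989  -0.00038081] to z.25 [-0.06176529 -0.5791365   0.05259327]
pred sphere c [[318.02218332 250.26670071]] pred tip w5-like
236 217 217 205 142 122 124 126 130 132 114  89  67  56  58  61  63  70  77  79  82  80  83 113 126 129 129 127 128 131 124 120 144 193 216 217 215
237 205 215 216 194 152 125 126 128 131 123 111  93  71  54  58  67  71  64  73  77  87 113 131 127 126 129 127 124 126 118 144 193 215 214 217 200
238 157 218 217 217 201 150 123 126 129 129 128 119  99  92  85  67  72  77  86 104 115 129 130 131 130 127 126 124 131 171 194 218 214 217 201 149
239 117 186 217 216 218 199 127 121 128 130 132 127 124 119 112 100 103 115 114 129 128 128 129 129 125 126 119 143 183 218 214 216 208 189 149 122
240 124 127 196 217 216 218 185 130 124 128 128 126 135 126 124 127 129 129 129 127 127 130 126 129 127 118 145 195 216 213 218 197 163 134 122 126
241 123 120 144 195 214 218 221 165 118 124 129 127 129 129 128 130 127 130 130 131 127 130 126 124 121 160 194 215 214 218 200 149 119
[... 2568 characters left out ...]
  12  28  14  25  31  29  26  28  26  22  28  21  21  20  15  14  12  11  23  78 104 124 133 128 131 127 128
260  97 162 135 104  60  20  21  24  20  24  23  30  30  31  34  33  30  37  35  39  33  31  26  22  30  25  10  10   9  26  74 112 136 131 127 128
261 134 135  68  20  15  16  19  26  34  34  32  40  35  42  36  33  37  33  34  42  34  40  37  38  36  30  21  18  18   8  12  49 104 139 137 136
262 139  72  19  21  18  35  31  33  42  34  36  35  34  33  32  37  43  32  34  41  39  32  37  39  31  37  41  32  30  22  25   3  21 106 132 149
263  69  23  21  25  32  39  35  34  37  33  39  37  36  38  34  32  36  37  34  39  29  39  34  38  36  36  37  40  33  28  33  25   0  28  79 131
```

The tip hasn't slipped in the grip. Now back above the stand, upright.

Call:
arm_command --travel '[[0, 0, 0.053], [0, 0, 0.053], [-0.01, -0.1, 0.053], [-0.02, -0.2, 0.053], [-0.03, -0.3, 0.053], [-0.04, -0.4, 0.053], [-0.05, -0.5, 0.053], [-0.062, -0.579, 0.053], [-0.062, -0.579, 0.053], [-0.062, -0.579, 0.053], [-0.062, -0.579, 0.053], [-0.062, -0.579, 0.053]]' --delta_rot '[[0, 0, 0], [0, 0, 0], [0.005, 0.04, 0], [0.01, 0.08, 0], [0.015, 0.12, 0], [0.02, 0.16, 0], [0.025, 0.2, 0], [0.027, 0.22, 0], [0.027, 0.22, 0], [0.027, 0.22, 0], [0.027, 0.22, 0], [0.027, 0.22, 0]]'

```text
time_s: 22.48
tcp_pos: [0.5239, -0.357, 0.2514]
eef_rot: [-179.9, -0.1, -47.1]
contact_force: [0.1, 0.1, -1.4]
gripper_width: 0.0178
gripper_force: 35.0
```

```bash
python3 - <<'E'
from h import *
s=r.get_state(); print(s['tcp_pos'],s['eef_rot'],s['contact_force'])
E
```

```text
[ 0.52389107 -0.35703139  0.25135425] [-1.79938815e+02 -7.11209408e-02 -4.70913787e+01] [ 0.09804873  0.14242263 -1.40214335]
```

Call:
arm_command --travel '[[0, -0.001, -0.06], [0, -0.001, -0.12], [0, -0.001, -0.15], [0, -0.001, -0.18], [0, -0.001, -0.21], [0, -0.001, -0.235], [0, -0.001, -0.25], [0, -0.001, -0.25]]' --delta_rot '[[0, 0, 0], [0, 0, 0], [0, 0, 0], [0, 0, 0], [0, 0, 0], [0, 0, 0], [0, 0, 0], [0, 0, 0]]'

```text
time_s: 23.48
tcp_pos: [0.5234, -0.3584, 0.1255]
eef_rot: [-180.0, 0.0, -47.2]
contact_force: [0.4, 0.4, -0.9]
gripper_width: 0.0178
gripper_force: 35.0
```

Call:
arm_command --travel '[[0, 0, -0.006], [0, 0, -0.012], [0, 0, -0.0145], [0, 0, -0.0145]]' --delta_rot '[[0, 0, 0], [0, 0, 0], [0, 0, 0], [0, 0, 0]]'

```text
time_s: 23.98
tcp_pos: [0.5237, -0.3584, 0.1187]
eef_rot: [-180.0, -0.0, -47.2]
contact_force: [0.7, -0.2, -1.3]
gripper_width: 0.0178
gripper_force: 35.0
```

Call:
arm_command --travel '[[0, 0, -0.002], [0, 0, -0.002], [0, 0, -0.002]]' --delta_rot '[[0, 0, 0], [0, 0, 0], [0, 0, 0]]'

```text
time_s: 24.35
tcp_pos: [0.5237, -0.3584, 0.1178]
eef_rot: [-180.0, -0.0, -47.2]
contact_force: [0.2, 0.1, -0.7]
gripper_width: 0.0176
gripper_force: 35.0
```

Call:
arm_command --travel '[[0, 0, 0], [0, 0, 0], [0, 0, 0], [0, 0, 0], [0, 0, 0], [0, 0, 0]]' --delta_rot '[[0, 0, 0], [0, 0, 0], [0, 0, 0], [0, 0, 0], [0, 0, 0], [0, 0, 0]]' --grip 0.6

```text
time_s: 25.1
tcp_pos: [0.5237, -0.3584, 0.1178]
eef_rot: [-180.0, -0.0, -47.2]
contact_force: [1.0, 0.2, -0.3]
gripper_width: 0.0524
gripper_force: 0.0
```

Call:
arm_command --travel '[[0, 0, 0.04], [0, 0, 0.1], [0, 0, 0.17], [0, 0, 0.24], [0, 0, 0.24], [0, 0, 0.24]]' --delta_rot '[[0, 0, 0], [0, 0, 0], [0, 0, 0], [0, 0, 0], [0, 0, 0], [0, 0, 0]]'

```text
time_s: 25.85
tcp_pos: [0.5234, -0.3581, 0.2374]
eef_rot: [-179.9, -0.0, -47.2]
contact_force: [0.2, -0.4, -1.0]
gripper_width: 0.0525
gripper_force: 0.0
```

```bash
python3 - <<'E'
from h import *
snap('side','d8'); snap('scene','s8')
# compare with initial pictures: stylus and turntable/handle regions
for a,b,x,y,w,h,n in (('d0','d8',370,280,90,110,'stylus side'),('s0','s8',170,155,60,75,'stylus scene'),('d2','d8',185,180,110,75,'table side'),('d0','d8',425,270,60,60,'tape'),('d0','d8',190,275,95,48,'brush'),('s0','s8',328,308,50,58,'jar')):
    A,B=[load(k)['img'][y:y+h,x:x+w].astype(int) for k in (a,b)]
    df=np.abs(A-B).max(2); print(n,'changed px>60:',(df>60).sum(),'of',df.size)
for t in ('d0','d8','s0','s8'):
    im=load(t)['img'].astype(int); m=(im[...,0]>70)&(im[...,1]<35)&(im[...,2]<35)
    x0,x1,y0,y1=(400,440,280,350) if t[0]=='d' else (180,205,155,200)
    ys,xs=np.nonzero(m[y0:y1,x0:x1]); print(t,xs.mean()+x0,ys.mean()+y0,ys.min()+y0,ys.max()+y0,len(xs))
E
```

```text
stylus side changed px>60: 1491 of 9900
stylus scene changed px>60: 964 of 4500
table side changed px>60: 2 of 8250
tape changed px>60: 83 of 3600
brush changed px>60: 1695 of 4560
jar changed px>60: 0 of 2900
d0 416.50796812749 317.3924302788845 293 339 502
d8 417.05646630236794 315.8524590163934 293 339 549
s0 192.48022598870057 178.3276836158192 163 193 177
s8 189.0 166.97058823529412 163 188 34
```

Call:
arm_command --travel '[[0, 0, 0.1], [0.1, 0.2, 0.1], [0.2, 0.5, 0.1], [0.3, 0.71, 0.02], [0.3, 0.71, 0.02], [0.3, 0.71, 0.02], [0.3, 0.71, 0.02], [0.3, 0.71, 0.02], [0.3, 0.71, 0.02], [0.3, 0.71, 0.02]]' --delta_rot '[[0, 0, 0], [0, 0, 0], [0, 0, -0.2], [0, 0, -0.476], [0, 0, -0.476], [0, 0, -0.476], [0, 0, -0.476], [0, 0, -0.476], [0, 0, -0.476], [0, 0, -0.476]]' --grip 1

```text
time_s: 27.2
tcp_pos: [0.6733, -0.0042, 0.2475]
eef_rot: [180.0, -0.1, -90.0]
contact_force: [0.6, -0.3, 0.3]
gripper_width: 0.0876
gripper_force: 0.0
```

```bash
python3 - <<'E'
from h import *
print(r.get_state()['contact_force'],r.get_state()['tcp_pos'])
snap('side','d9'); snap('scene','s9')
for a,b,x,y,w,h,n in (('d0','d9',370,280,90,110,'stylus side'),('s0','s9',170,155,60,75,'stylus scene'),('d2','d9',185,180,110,75,'table side'),('d0','d9',425,270,60,60,'tape'),('d0','d9',190,275,95,48,'brush'),('s0','s9',328,308,50,58,'jar')):
    A,B=[load(k)['img'][y:y+h,x:x+w].astype(int) for k in (a,b)]
    df=np.abs(A-B).max(2); print(n,'changed px>60:',(df>60).sum(),'of',df.size)
for t in ('d0','d9','s0','s9'):
    im=load(t)['img'].astype(int); m=(im[...,0]>70)&(im[...,1]<35)&(im[...,2]<35)
    x0,x1,y0,y1=(400,440,280,350) if t[0]=='d' else (180,205,155,200)
    ys,xs=np.nonzero(m[y0:y1,x0:x1]); print(t,xs.mean()+x0,ys.mean()+y0,ys.min()+y0,ys.max()+y0,len(xs))
E
```

```text
[ 0.64577402 -0.27443071  0.34597985] [ 0.67328751 -0.00422656  0.24746112]
stylus side changed px>60: 16 of 9900
stylus scene changed px>60: 1 of 4500
table side changed px>60: 32 of 8250
tape changed px>60: 2 of 3600
brush changed px>60: 37 of 4560
jar changed px>60: 0 of 2900
d0 416.50796812749 317.3924302788845 293 339 502
d9 416.93933463796475 317.14481409001957 293 339 511
s0 192.48022598870057 178.3276836158192 163 193 177
s9 192.30722891566265 178.65060240963857 163 193 166
```

```bash
python3 -c "
from plant import close_job
print(close_job())"
```

```text
the job is handed in; nothing more can be done
None
```

The job is handed in: the table is turned 60° to its next click, the button was held fully down for about 2 s at roughly 15 N, and the stylus is back upright and seated. In the final pictures the table is still in its new position and the jar, brush and tape are where they started.

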